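Tip the clothes pegs into the pot

ROBOT

A 6-joint arm with a two-finger parallel gripper is mounted at the origin on the work surface. World frame = base frame: x ahead of the robot, y to its left, z up, the work surface at z = 0. Lengths are in mm, angles in rad, forces in N, time in s.
With the tool pointing down it reaches from about 350 to 800 mm from the base axis. Payload 7.3 kg.
Tool frame: the origin (TCP) lies at the very end of the fingers, on their centre line; the grasp point (between the pads) lies 19 mm behind it; z points along the fingers, y is the line along which they close (so a half turn about z gives the same grasp; the last joint's range is limited). The gripper opens to 85 mm and grips with 20 to 120 N. Pads are 22 mm wide; open, the fingers measure 114 mm over their backs; the gripper's body (76 mm by 85 mm) begins 54 mm behind the grasp point. The pads swing forward as they close: fully open they stand 13 mm farther back than shut.
Start: joints at [0.958, 0.342, 1.524, -0, 1.275, -0.146], TCP at [236.255, 468.858, 231.322] pointing down, gripper open.
Joint ranges: [-2.53, 2.53], [-0.77, 2.02], [0.04, 2.7], [-1, 4.14], [0.28, 2.66], [-3.11, 3.11]. Speed limits (rad/s): [2.57, 2.57, 3.14, 3.14, 3.14, 3.14].

INTERFACE

Orientations are given as a unit quaternion [w, x, y, z].
In Python, from plant import arm gives the robot as it stands. The module is installed in compiled form; this text tells all that it offers.
- The arm moves only by the tool arm_command, never from a script. Its argument "steps" is a list that holds one entry, the list of rows, each a list of 7 numbers: the shift along the world's x, y, z in mm, then the turn, a rotation vector about the world's x, y, z in degrees, then the finger opening in mm, from 0 to 85.4. A call has exactly 10 rows; each row is the pose to reach, as a shift and turn from the pose commanded when the call began; what a row does not reach only later rows make up. A row lasts 1/12 s, in which the tool goes at most 41.7 mm and 7.16 degrees, less where a joint would pass 70% of its speed; a pose out of reach is approached as far as the arm can. A call with a gripper value outside its range is refused whole. The fingers move at their own pace and stop on an object; "force" is the grip in N (left out, the last holds). Time passes only in rows, so rows that repeat a pose let the fingers close, or fill a call up. It gives the time, the measured TCP pose, the force, the opening and the grip force at its end, in the units of the state.
- arm.state(): the state, without advancing time (a new reading comes with each control period).
- arm.camera(name): name is "side" or "top" or "wrist"; returns (picture, depth): 420x560x3 uint8, red, green, blue; 420x560 float32, mm along the optical axis (not along the pixel's ray), 0 where there is no reading.
- arm.camera_model(name): a dict with "camera_matrix" (3x3 intrinsics, pixels), "world_from_camera" (4x4, takes a point from camera to world coordinates); the wrist camera has in their place "mount" (4x4, takes a point from camera to tool coordinates, whose origin is the TCP and whose axes are the flange's). Camera axes: x right, y down, z forward; pixel columns grow to the right and rows downward; lengths in mm; the calibration is good to about 2 mm. The wrist camera is an equidistant fisheye: a pixel r from the principal point sees the ray r / f radians off the axis. A picture is of the moment at which its call begins: read the wrist's pose just before it. camera_model takes no time and is no camera call.
- arm.close_job(): hands the job in; it is judged then, once.
Trained networks look in the newest picture that a camera, given by its name, has taken for a name from the list of things; names that differ only in an ending like _2 or _b are one class to them, and where a whole thing is asked for, a point or a joint stands for the part that bears it (a point fixed in the world has none). Each returns a list of dicts, best first, with "p" (0 to 1); they miss things now and then, are a little off and sometimes report something else, mostly with a low value. They report only what shows in the picture. A call takes as long as a camera call. They do not tell look-alikes from the thing itself.
- arm.recognise(name, camera): "position" ([x, y, z] in mm, in world coordinates, good to about 4 mm: the middle of the surface that is visible of it).
- arm.tip_of(name, camera): "position" ([x, y, z] in mm, in world coordinates, good to about 4 mm: a listed point, or the origin of a listed thing).
The state is a dict: "clock": time; "qpos": joint angles; "joint_velocities": joint speeds; "joint_torque": joint torques, N m; "ee_pos": TCP position; "tool_rot": TCP orientation; "wrist_force": force on the tool from outside, world axes, zero at the start; "ft_torque": the same for the moment, N m; "grip_width": finger opening in mm; "finger_force": force on a finger pad.
Only numpy, scipy, OpenCV 4.12 (cv2) and the standard library are available. Lean on these libraries where they do the work, as an engineer would, in place of code of your own. Each camera call takes 0.05 s, during which the arm holds its last target. There are 200 camera calls.

TASK

The lamp's head hangs over the round pot: swing its stiff arm aside first, so that the head is well clear of the pot, and leave it there. Then take the tray by its handle and tip it so that all five clothes pegs slide off its open end into the pot, without touching the pegs or shifting the pot. Set the empty tray back down flat on the worktop (don't drop it), and leave the other things where they are.

Things in the scene. Friction and masses are not known exactly. Their poses are not given: they have to be found in the camera images.
- tray: Grey plastic scoop tray, about 0.2 kg: floor 140 mm long (x), 132 mm wide (y), 5 mm thick; walls 4 mm thick, up to 28 mm above the underside, at both sides (+-y) and the rear (-x); open at the front (+x); a bar handle runs on from the rear wall. Origin: centre of the floor's underside; z up; +x towards the open end.
- tray_grip (a point): middle of the tray's handle, 115 mm behind the tray's origin, 40 mm above its underside; axes as the tray's. The handle is a level bar along x, from 69 to 155 mm behind the origin, 18 mm wide (y), from 28 to 52 mm above the underside.
- tray_lip (a point): middle of the tray's open front edge, on the floor's upper face, 70 mm ahead of the tray's origin; axes as the tray's
- peg0: White plastic clothes peg 1 of 5, 74 x 14 x 16 mm (x, y, z), lying loose on the tray lengthwise to the open end. Origin: centre of its underside.
- peg1: White plastic clothes peg 2 of 5, 74 x 14 x 16 mm (x, y, z), lying loose on the tray lengthwise to the open end. Origin: centre of its underside.
- peg2: White plastic clothes peg 3 of 5, 74 x 14 x 16 mm (x, y, z), lying loose on the tray lengthwise to the open end. Origin: centre of its underside.
- peg3: White plastic clothes peg 4 of 5, 74 x 14 x 16 mm (x, y, z), lying loose on the tray lengthwise to the open end. Origin: centre of its underside.
- peg4: White plastic clothes peg 5 of 5, 74 x 14 x 16 mm (x, y, z), lying loose on the tray lengthwise to the open end. Origin: centre of its underside.
- pot: Round open white ceramic pot, 180 mm outside diameter at the rim, narrowing to 136 mm at the foot, 100 mm tall, wall 6 mm, about 0.9 kg, loose. Origin: centre of its underside.
- pot_rim (a point): centre of the pot's mouth, 100 mm above its underside
- lamp_arm (a joint): Stiff hinge of the desk lamp's arm about the upright post, rad, -1.7 to 1.7; positive is anticlockwise seen from above. At 0 the arm points along -x of the lamp's foot. It takes about 2 N at the head to turn it and it stays where it is left.
- lamp: Fixed foot of the lamp: disc 130 mm dia, 20 mm thick, with an upright post of 20 mm dia to 255 mm above the worktop. Origin: centre of the underside.
- lamp_hinge (a point): on the post's axis at the arm's height, 230 mm above the worktop. The arm is a bar 12 mm wide and 14 mm high running level from here to the head.
- lamp_head (a point): centre of the lamp's head, at the arm's free end, 240 mm level from the hinge. The head is a grey round shade 92 mm in diameter, from 34 mm below to 34 mm above this point; its sides are upright from 34 mm below to 12 mm above, then it domes in.
- spray_bottle: Yellow spray bottle standing, 72 mm dia, 206 mm tall. The origin is the centre of the underside. Bystander.
- brush_holder: Chrome bathroom brush holder standing, 96 mm dia, 275 mm tall with its brush stem. The origin is the centre of the underside. Bystander.
- scrubber: Stiff wooden scrubbing brush lying bristles down, 140 x 55 x 44 mm. The origin is the centre of the underside. Bystander.
- bulb_box: Cardboard box 60 x 60 x 105 mm. The origin is the centre of the underside. Bystander.
- jar: Glass jar with a lid, 72 mm dia, 100 mm tall. The origin is the centre of the underside. Bystander.
- polish_tin: Flat round tin, 84 mm dia, 28 mm tall. The origin is the centre of the underside. Bystander.
Things that resemble listed ones, but are neither listed nor needed, are in the scene too. Leave any yellow look-alike of the peg4 alone. Leave any purple look-alike of the peg1 alone.

How it is judged:
By the outcome, as a careful person would: the job done as asked, in the order asked, and still so for the second after the job is handed in, with the robot touching nothing.
It also fails if it takes over 72 s, if anything falls off the work surface, if the arm or the gripper's body presses on something with over 40 N, if the wrist force passes 120 N, or if a joint passes its speed limit or range.

## Working session

There is one attempt and no reset: what is moved stays moved. The work goes in short steps, Python scripts to look and compute and a tool call to move; the robot and the scene stay as the last step left them, time stands still between calls to the robot, and variables do not carry over. Pictures are saved under pics/ and viewed, at most 10 in all, crops included, and the job is handed in when it is done.

Besides the shell and the picture viewer there is one more tool, called after "Emit:" as name([rows], argument=value, ...), one row to a line, values as JSON. arm_command: Moves the arm, as the interface text tells. Its arguments: {"type":"object","properties":{"steps":{"type":"array","items":{"type":"array","items":{"type":"array","items":{"type":"number"}}}},"force":{"type":"number"}},"required":["steps"]}

```bash
mkdir -p pics
python3 - <<'E'
from plant import arm
import cv2,numpy as np
np.set_printoptions(precision=3,suppress=True)
print(arm.state())
for c in("top","side"):
    p,d=arm.camera(c); cv2.imwrite(f"pics/{c}0.png",p[:,:,::-1]); np.save(f"pics/{c}0.npy",d)
    m=arm.camera_model(c); print(m)
    for n in("tray_grip","tray_lip","tray","pot_rim","lamp_hinge","lamp_head","peg0"):
        print(c,n,[(np.round(r["position"]),round(r["p"],2)) for r in arm.tip_of(n,c)[:6]])
E
```

```text
{'clock': 0.0, 'qpos': array([ 0.958,  0.343,  1.525,  0.   ,  1.275, -0.146]), 'joint_velocities': array([ 0.002,  0.001, -0.   ,  0.   ,  0.   ,  0.001]), 'joint_torque': array([  0.002, -43.365, -24.602,   0.   ,   0.008,  -0.   ]), 'ee_pos': array([236.003, 468.498, 230.62 ]), 'tool_rot': array([-0.   ,  0.231,  0.973, -0.001]), 'wrist_force': array([ 0.57 , -0.187, -0.238]), 'ft_torque': array([ 0.02 ,  0.027, -0.051]), 'finger_force': 0.0, 'grip_width': 85.03287489673183}
{'camera_matrix': array([[471.936,   0.   , 269.904],
       [  0.   , 471.936, 208.137],
       [  0.   ,   0.   ,   1.   ]]), 'world_from_camera': array([[  -0.01 ,   -0.998,    0.057,  463.093],
       [  -1.   ,    0.01 ,    0.001,  -18.317],
       [  -0.001,   -0.057,   -0.998, 1521.64 ],
       [   0.   ,    0.   ,    0.   ,    1.   ]])}
top tray_grip [(array([ 483., -314.,   36.]), 0.66)]
top tray_lip [(array([ 455., -131.,    5.]), 0.77)]
top tray [(array([ 464., -200.,   -1.]), 0.8), (array([392., -70.,  -0.]), 0.39)]
top pot_rim [(array([478., 184.,  99.]), 0.81)]
top lamp_hinge [(array([716., 160.,
[... 567 characters left out ...]
[[   0.926,   -0.279,    0.252,  203.887],
       [  -0.376,   -0.667,    0.643, -885.416],
       [  -0.011,   -0.691,   -0.723, 1162.025],
       [   0.   ,    0.   ,    0.   ,    1.   ]])}
side tray_grip [(array([ 488., -195.,    6.]), 0.32)]
side tray_lip []
side tray [(array([ 466., -195.,    1.]), 0.9)]
side pot_rim [(array([478., 183., 101.]), 0.56)]
side lamp_hinge [(array([710., 158., 229.]), 0.96)]
side lamp_head [(array([474., 160., 229.]), 0.97)]
side peg0 [(array([ 419., -218.,    3.]), 0.72), (array([ 515., -208.,    4.]), 0.67), (array([ 487., -199.,    5.]), 0.66), (array([ 313., -233.,   -4.]), 0.65), (array([ 441., -226.,    4.]), 0.62), (array([ 469., -215.,    5.]), 0.6)]
```

View pics/top0.png

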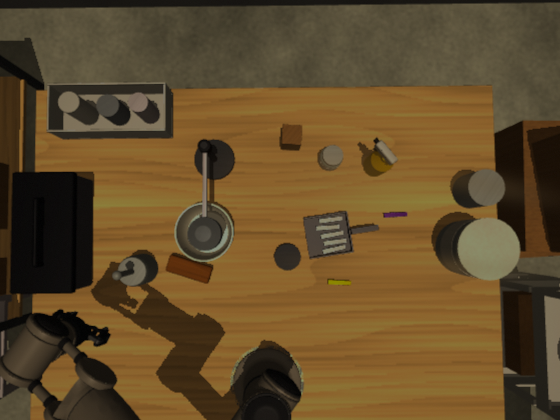

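View pics/side0.png

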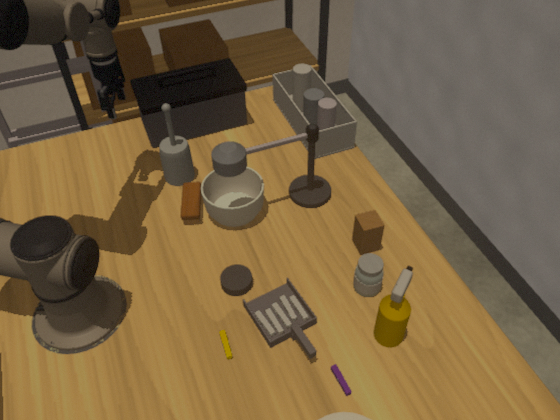

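The top view shows the tray at (328,234) with its handle at (365,229), so the open end points to +y. Five white pegs lie on it. The pot is at (204,232), with the lamp head over it and the lamp post at (205,147). The yellow (339,282) and purple (395,214) pegs off the tray are the look-alikes, so I leave them alone. I'll push the lamp arm from its -y side towards +y, away from the tray's path. The side view shows free space there.

```bash
cat > h.py <<'E'
import numpy as np,cv2
np.set_printoptions(precision=3,suppress=True)
def cloud(arm,c,d):
    m=arm.camera_model(c);K=m["camera_matrix"];v,u=np.mgrid[:d.shape[0],:d.shape[1]]
    P=np.stack([(u-K[0,2])/K[0,0]*d,(v-K[1,2])/K[1,1]*d,d],-1)
    W=m["world_from_camera"];Q=P@W[:3,:3].T+W[:3,3];Q[d==0]=np.nan;return Q
def box(Q,x0,x1,y0,y1,z0,z1):
    q=Q.reshape(-1,3);return q[(q[:,0]>x0)&(q[:,0]<x1)&(q[:,1]>y0)&(q[:,1]<y1)&(q[:,2]>z0)&(q[:,2]<z1)]
E
python3 - <<'E'
from plant import arm
from h import *
for c in("top","side"):
    Q=cloud(arm,c,np.load(f"pics/{c}0.npy"))
    h=box(Q,430,540,-400,-265,38,70); mu=h.mean(0); d=np.linalg.svd(h[:,:2]-mu[:2])[2][0]
    print(c,"handle",len(h),mu,h.min(0),h.max(0),np.degrees(np.arctan2(d[1],d[0])))
    p=box(Q,360,600,60,310,85,115); print(" pot rim",len(p),p.min(0),p.max(0),(p.min(0)+p.max(0))/2)
    a=box(Q,540,690,60,310,215,250); print(" arm",len(a),a.min(0),a.max(0)); 
    a=box(Q,400,540,60,310,210,280); print(" head",len(a),a.min(0),a.max(0)); 
    b=box(Q,500,900,200,550,20,400); print(" left stuff",b.min(0),b.max(0))
E
```

```text
top handle 162 [ 478.993 -309.544   50.589] [ 464.722 -355.617   40.769] [ 492.143 -266.92    62.078] 98.40274693096087
 pot rim 421 [387.71   96.759  85.289] [562.845 273.432 108.212] [475.278 185.095  96.75 ]
 arm 270 [541.739 156.438 229.278] [689.928 168.473 241.728]
 head 968 [425.101 117.775 210.319] [539.293 208.202 269.075]
 left stuff [500.396 200.089  20.067] [898.354 549.99  172.003]
side handle 331 [ 476.822 -314.55    50.882] [ 463.304 -354.043   38.2  ] [ 492.411 -267.001   60.299] -81.27590584756261
 pot rim 579 [385.518  93.085  85.05 ] [563.571 268.805 107.025] [474.545 180.945  96.037]
 arm 333 [540.254 150.879 222.876] [689.33  171.111 243.747]
 head 1006 [422.712 114.415 210.097] [539.759 202.879 268.758]
 left stuff [500.14  200.193  20.002] [899.891 549.975 176.093]
```

Emit:
arm_command([
  [[0,0,35,0,0,0,0],[0,0,75,0,0,0,0],[30,-30,75,0,0,0,0],[55,-65,75,0,0,0,0],[80,-100,75,0,0,0,0],[105,-130,75,0,0,0,0],[135,-160,75,0,0,0,0],[165,-190,75,0,0,0,0],[195,-220,75,0,0,-6,0],[220,-250,75,0,0,-12,0]],
])

```text
clock: 1.63
ee_pos: [457.3, 217.6, 306.5]
tool_rot: [0.0, 0.334, 0.943, 0.0]
wrist_force: [0.4, 0.2, 1.4]
grip_width: -0.2
finger_force: 0.0
```

Emit:
arm_command([
  [[30,-26,0,0,0,0,0],[60,-52,0,0,0,0,0],[90,-78,0,0,0,0,0],[115,-104,0,0,0,0,0],[130,-120,-10,0,0,0,0],[130,-120,-35,0,0,0,0],[130,-120,-65,0,0,0,0],[130,-120,-95,0,0,0,0],[130,-110,-100,0,0,0,0],[130,-95,-100,0,0,0,0]],
])

```text
clock: 2.47
ee_pos: [584.9, 123.8, 204.2]
tool_rot: [-0.002, 0.333, 0.943, -0.001]
wrist_force: [0.2, 0.2, 0.7]
grip_width: -0.2
finger_force: 0.0
```

Emit:
arm_command([
  [[-3,10,0,0,0,0,0],[-4,20,0,0,0,0,0],[-4,32,0,0,0,0,0],[-5,45,0,0,0,0,0],[-4,58,0,0,0,0,0],[0,70,0,0,0,0,0],[4,82,0,0,0,0,0],[8,93,0,0,0,0,0],[12,102,0,0,0,0,0],[18,110,0,0,0,0,0]],
])

```text
clock: 3.3
ee_pos: [603.9, 235.3, 206.3]
tool_rot: [-0.0, 0.332, 0.943, -0.0]
wrist_force: [-0.2, -4.2, 1.4]
grip_width: 0.0
finger_force: 2.2
```

Emit:
arm_command([
  [[6,8,0,0,0,0,0],[12,15,0,0,0,0,0],[18,22,0,0,0,0,0],[24,28,0,0,0,0,0],[31,33,0,0,0,0,0],[38,38,0,0,0,0,0],[46,42,0,0,0,0,0],[53,45,0,0,0,0,0],[40,30,0,0,0,0,0],[20,0,0,0,0,0,0]],
])

```text
clock: 4.13
ee_pos: [624.3, 237.7, 204.1]
tool_rot: [-0.001, 0.33, 0.944, 0.001]
wrist_force: [1.4, -1.1, 1.0]
grip_width: -0.1
finger_force: 0.0
```

Run:
```python
from plant import arm
from h import *
for c in ("top","side"):
    p,d=arm.camera(c); cv2.imwrite(f"pics/{c}1.png",p[:,:,::-1])
    print([(np.round(r["position"]),round(r["p"],2)) for r in arm.tip_of("lamp_head",c)[:3]])
s=arm.state();print(s["ee_pos"],s["qpos"],s["clock"],s["wrist_force"])
```

```text
[]
[(array([654., 391., 233.]), 0.68)]
[623.856 234.81  206.488] [ 0.244  0.626  1.123  0.001  1.393 -0.65 ] 4.3333 [0.112 0.778 0.963]
```

Emit:
arm_command([
  [[0,-25,20,0,0,0,0],[0,-50,50,0,0,0,20],[-15,-80,80,0,0,-6,40],[-40,-105,105,0,0,-12,85],[-65,-130,115,0,0,-18,85],[-90,-155,115,0,0,-24,85],[-110,-180,115,0,0,-30,85],[-125,-200,115,0,0,-36,85],[-140,-220,115,0,0,-43,85],[-145,-235,115,0,0,-43,85]],
])

```text
clock: 5.17
ee_pos: [478.8, -1.1, 322.6]
tool_rot: [0.001, 0.657, 0.754, 0.001]
wrist_force: [1.2, 0.1, 0.1]
grip_width: 85.3
finger_force: 0.0
```

Emit:
arm_command([
  [[0,0,0,-6,-1,0,85],[0,0,0,-12,-2,0,85],[0,0,0,-18,-3,0,85],[0,0,0,-24,-4,0,85],[0,0,0,-30,-5,0,85],[0,0,0,-36,-5,0,85],[0,0,0,-42,-6,0,85],[0,0,0,-48,-7,0,85],[0,0,0,-54,-8,0,85],[0,0,0,-54,-8,0,85]],
])

```text
clock: 6.0
ee_pos: [479.3, 2.1, 318.7]
tool_rot: [0.348, 0.579, 0.673, -0.301]
wrist_force: [-0.4, 1.3, -0.7]
grip_width: 84.7
finger_force: 0.0
```

Run:
```python
from plant import arm
from h import *
from scipy.spatial.transform import Rotation as R
s=arm.state();print(s["ee_pos"],s["qpos"],s["clock"]);q=s["tool_rot"];print(R.from_quat(q[[1,2,3,0]]).as_matrix())
```

```text
[479.273   2.066 318.708] [ 0.374  0.357  1.635 -0.924  1.502  0.468] 6.0
[[-0.087  0.989  0.12 ]
 [ 0.57   0.149 -0.808]
 [-0.817 -0.002 -0.577]]
```

Emit:
arm_command([
  [[0,-30,0,6,1,0,60],[0,-60,0,12,2,0,60],[0,-95,0,18,3,0,60],[0,-130,0,24,4,0,60],[0,-165,0,30,5,0,60],[0,-200,-20,36,5,0,60],[0,-235,-50,42,6,0,60],[0,-270,-80,48,7,0,60],[0,-300,-110,54,8,0,60],[0,-313,-140,54,8,0,60]],
])

```text
clock: 6.83
ee_pos: [481.0, -321.6, 183.3]
tool_rot: [0.004, 0.656, 0.754, 0.003]
wrist_force: [0.3, -0.4, -0.2]
grip_width: 60.1
finger_force: 0.0
```

Run:
```python
from plant import arm
from h import *
from scipy.spatial.transform import Rotation as R
s=arm.state();print(s["ee_pos"],s["qpos"],s["clock"]);q=s["tool_rot"];print(R.from_quat(q[[1,2,3,0]]).as_matrix())
p,d=arm.camera("wrist");cv2.imwrite("pics/w.png",p[:,:,::-1])
print([(np.round(r["position"]),round(r["p"],2)) for r in arm.tip_of("tray_grip","wrist")[:3]])
Q=cloud(arm,"side",arm.camera("side")[1])
h=box(Q,430,540,-400,-265,38,70); print(h.min(0),h.max(0))
```

```text
[ 480.99  -321.561  183.296] [-0.725  0.475  1.453  0.007  1.206 -0.866] 6.8333
[[-0.138  0.99   0.01 ]
 [ 0.99   0.138 -0.001]
 [-0.002  0.01  -1.   ]]
[(array([ 484., -311.,   38.]), 0.84)]
[ 463.848 -354.594   38.044] [ 492.693 -269.415   58.502]
```

View pics/w.png

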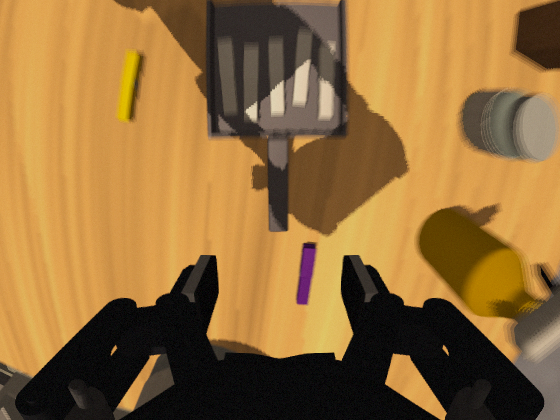

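The handle (278,185) sits centred between the fingers (217 and 342), and the purple look-alike (306,275) is clear of the closing path.

Emit:
arm_command([
  [[0,0,-25,0,0,0,60],[0,0,-55,0,0,0,60],[0,0,-85,0,0,0,60],[0,0,-110,0,0,0,60],[0,0,-130,0,0,0,60],[0,0,-145,0,0,0,60],[0,0,-155,0,0,0,60],[0,0,-158,0,0,0,60],[0,0,-158,0,0,0,60],[0,0,-158,0,0,0,60]],
])

```text
clock: 7.82
ee_pos: [480.3, -314.2, 25.1]
tool_rot: [0.002, 0.654, 0.756, 0.0]
wrist_force: [-0.6, 0.8, -0.4]
grip_width: 60.2
finger_force: 0.0
```

Emit:
arm_command([
  [[0,0,-3,0,0,0,60],[0,0,-3,0,0,0,40],[0,0,-3,0,0,0,25],[0,0,-3,0,0,0,20],[0,0,-3,0,0,0,10],[0,0,-3,0,0,0,5],[0,0,-3,0,0,0,5],[0,0,-3,0,0,0,5],[0,0,-3,0,0,0,5],[0,0,-3,0,0,0,5]],
], force=100)

```text
clock: 8.65
ee_pos: [479.2, -313.9, 20.8]
tool_rot: [0.0, 0.654, 0.756, 0.0]
wrist_force: [-0.8, 1.5, 5.4]
grip_width: 16.6
finger_force: 97.4
```

Emit:
arm_command([
  [[0,0,3,0,0,0,5],[0,0,8,0,0,0,5],[0,0,14,0,0,0,5],[0,0,22,0,0,0,5],[0,0,32,0,0,0,5],[0,0,45,0,0,0,5],[0,0,60,0,0,0,5],[0,0,75,0,0,0,5],[0,0,88,0,0,0,5],[0,0,95,0,0,0,5]],
])

```text
clock: 9.48
ee_pos: [479.6, -314.3, 118.0]
tool_rot: [0.002, 0.654, 0.756, 0.0]
wrist_force: [0.4, -0.3, -2.6]
grip_width: 16.3
finger_force: 97.5
```

Run:
```python
from plant import arm
from h import *
s=arm.state();print(s["ee_pos"],s["qpos"],s["clock"],s["wrist_force"],s["grip_width"],s["finger_force"])
p,d=arm.camera("side");cv2.imwrite("pics/s2.png",p[:,:,::-1])
Q=cloud(arm,"side",d)
h=box(Q,380,560,-265,-110,60,200); print(len(h),h.min(0),h.max(0))
print([(np.round(r["position"]),round(r["p"],2)) for r in arm.tip_of("tray_lip","side")[:3]+arm.tip_of("tray","side")[:3]])
```

```text
[ 479.602 -314.308  117.955] [-0.714  0.537  1.545  0.     1.056 -0.858] 9.4833 [ 0.437 -0.292 -2.617] 16.337118686861565 97.4854838848114
1642 [ 386.494 -264.858   94.038] [ 504.798 -122.42   131.578]
[(array([ 455., -132.,  100.]), 0.91), (array([ 467., -198.,   98.]), 0.72)]
```

View pics/s2.png

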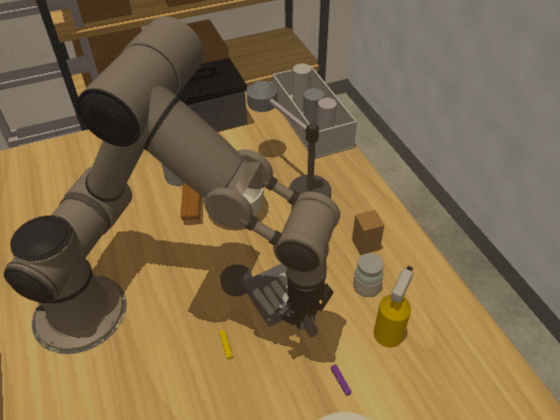

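The grasp is sound. The tray hangs level, with lip z 100 and floor z 98, and the head is clear at (262,95). Next I carry the tray gently to the pot.

Emit:
arm_command([
  [[0,3,5,0,0,0,5],[1,9,13,0,0,0,5],[2,18,23,0,0,0,5],[4,29,34,0,0,0,5],[5,42,45,0,0,0,5],[7,57,56,0,0,0,5],[9,74,66,0,0,0,5],[11,92,74,0,0,0,5],[13,110,80,0,0,0,5],[15,128,82,0,0,0,5]],
])

```text
clock: 10.47
ee_pos: [494.5, -183.7, 199.6]
tool_rot: [0.001, 0.654, 0.756, 0.0]
wrist_force: [0.4, 0.4, -3.3]
grip_width: 16.5
finger_force: 97.6
```

Emit:
arm_command([
  [[2,18,0,0,0,0,5],[4,36,0,0,0,0,5],[6,54,0,0,0,0,5],[8,72,0,0,0,0,5],[9,90,0,0,0,0,5],[10,107,0,0,0,0,5],[11,122,0,0,0,0,5],[12,136,0,0,0,0,5],[12,146,0,0,0,0,5],[12,152,0,0,0,0,5]],
])

```text
clock: 11.3
ee_pos: [505.6, -31.7, 198.1]
tool_rot: [0.0, 0.654, 0.757, 0.0]
wrist_force: [-0.3, 0.1, -3.7]
grip_width: 16.9
finger_force: 97.6
```

Run:
```python
from plant import arm
from h import *
s=arm.state();print(s["ee_pos"],s["qpos"],s["clock"],s["wrist_force"],s["grip_width"])
p,d=arm.camera("side");cv2.imwrite("pics/s3.png",p[:,:,::-1])
arm.camera("top")
print([(np.round(r["position"]),round(r["p"],2)) for c in("side","top") for r in arm.tip_of("tray_lip",c)[:3]+arm.tip_of("pot_rim",c)[:3]])
tcp=np.array([s["ee_pos"][0],s["ee_pos"][1],s["ee_pos"][2]])
fh=np.array([-.148,.989,0]);z=np.array([0,0,1.])
for t,lz in((0,184),(10,160),(20,140),(30,125),(40,118),(50,118),(56,118)):
    a=np.radians(t);f=fh*np.cos(a)-z*np.sin(a);u=fh*np.sin(a)+z*np.cos(a)
    L=np.array([480,148,lz]);print(t,L-184*f+16*u-tcp, t*np.array([-.989,-.148]))
```

```text
[505.625 -31.723 198.119] [-0.214  0.338  1.627  0.     1.176 -0.36 ] 11.3 [-0.297  0.101 -3.724] 16.907221306376357
[(array([480., 150., 183.]), 0.92), (array([480., 182., 102.]), 0.81), (array([483., 155., 182.]), 0.72), (array([476., 185.,  98.]), 0.75)]
0 [ 1.607 -2.253  1.881] [-0. -0.]
10 [0.782 3.259 9.589] [-9.89 -1.48]
20 [-0.845 14.133 19.847] [-19.78  -2.96]
30 [-3.226 30.039 32.737] [-29.67  -4.44]
40 [-6.286 50.492 50.41 ] [-39.56  -5.92]
50 [-9.935 74.873 71.117] [-49.45  -7.4 ]
56 [-12.36   91.082  81.371] [-55.384  -8.288]
```

View pics/s3.png

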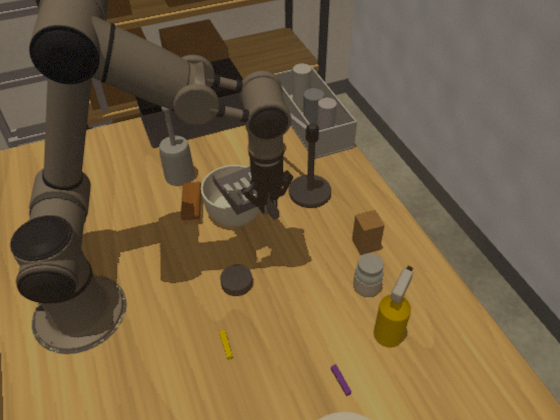

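Emit:
arm_command([
  [[0,-1,-4,-2,-0.3,0,5],[0,-2,-8,-4,-0.6,0,5],[0,-2,-11,-6,-0.9,0,5],[0,-2,-13,-8,-1.2,0,5],[0,-2,-15,-10,-1.5,0,5],[0,0,-14,-12,-1.8,0,5],[0,2,-12,-14,-2.1,0,5],[0,4,-9,-16,-2.4,0,5],[-1,6,-6,-18,-2.7,0,5],[-1,9,-2,-19.8,-3,0,5]],
])

```text
clock: 12.43
ee_pos: [504.7, -25.3, 195.3]
tool_rot: [0.132, 0.645, 0.744, -0.114]
wrist_force: [0.2, -0.9, -2.8]
grip_width: 16.5
finger_force: 97.6
```

Emit:
arm_command([
  [[0,3,5,-2,-0.3,0,5],[-1,6,10,-4,-0.6,0,5],[-1,9,16,-6,-0.9,0,5],[-2,12,22,-8,-1.2,0,5],[-2,16,28,-9.9,-1.5,0,5],[-3,20,33,-12,-1.8,0,5],[-3,24,38,-14,-2.1,0,5],[-4,28,43,-16,-2.4,0,5],[-4,32,48,-18,-2.7,0,5],[-5,36,52,-19.8,-3,0,5]],
])

```text
clock: 13.27
ee_pos: [500.1, 11.1, 247.7]
tool_rot: [0.261, 0.615, 0.71, -0.223]
wrist_force: [-0.6, 0.0, -2.2]
grip_width: 16.7
finger_force: 97.8
```

Run:
```python
from plant import arm
from h import *
s=arm.state();print(s["ee_pos"],s["qpos"],s["clock"],s["wrist_force"],s["grip_width"])
a=arm.camera("side")[0][110:260,150:350];b=arm.camera("top")[0][160:310,130:330]
cv2.imwrite("pics/c4.png",cv2.resize(np.hstack([a,b]),None,fx=2,fy=2,interpolation=2)[:,:,::-1])
print([(np.round(r["position"]),round(r["p"],2)) for c in("side","top") for r in arm.tip_of("tray_lip",c)[:3]+arm.tip_of("pot_rim",c)[:3]])
```

```text
[500.147  11.074 247.653] [ 0.273  0.379  1.639 -0.723  1.309  0.392] 13.2667 [-0.622  0.002 -2.202] 16.715818773384218
[(array([709., 160.,   5.]), 0.56), (array([479., 183., 100.]), 0.74), (array([476., 190.,   0.]), 0.43), (array([483., 147., 114.]), 0.6), (array([397., -72.,   1.]), 0.33)]
```

View pics/c4.png

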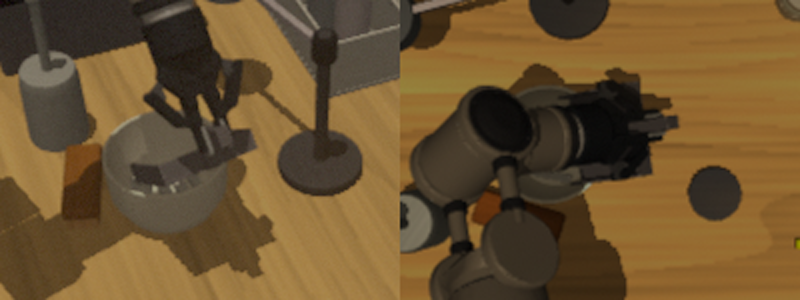

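In the left panel the pegs have slid into the pot (170,185) and the pot hasn't moved. I tip the tray further to empty it fully, then level it out and back away.

Emit:
arm_command([
  [[0,5,5,-2.5,-0.4,0,5],[-1,11,10,-5,-0.7,0,5],[-2,18,16,-7.5,-1.1,0,5],[-4,25,21,-10,-1.5,0,5],[-4,30,25,-12,-1.8,0,5],[-5,36,28,-14,-2,0,5],[-5,36,28,-14,-2,0,5],[-5,36,28,-14,-2,0,5],[-5,36,28,-14,-2,0,5],[-5,36,28,-14,-2,0,5]],
])

```text
clock: 14.4
ee_pos: [495.0, 46.5, 275.5]
tool_rot: [0.345, 0.583, 0.673, -0.296]
wrist_force: [-0.2, -0.0, -2.8]
grip_width: 16.6
finger_force: 97.8
```

Run:
```python
from plant import arm
from h import *
from scipy.spatial.transform import Rotation as R
s=arm.state();print(s["ee_pos"],s["qpos"],s["clock"],s["wrist_force"],s["grip_width"])
a=R.from_quat(s["tool_rot"][[1,2,3,0]]);b=R.from_quat([.654,.756,0,0]);print((b*a.inv()).as_rotvec(degrees=True))
```

```text
[495.012  46.545 275.513] [ 0.437  0.462  1.59  -0.892  1.504  0.556] 14.4 [-0.247 -0.002 -2.781] 16.643151138288605
[53.543  8.001  0.043]
```

Emit:
arm_command([
  [[0,0,15,3,0.4,0,5],[0,-5,30,8,1.2,0,5],[0,-15,40,14,2.1,0,5],[0,-35,40,20,3,0,5],[0,-60,40,26,3.9,0,5],[-2,-90,40,32,4.8,0,5],[-5,-120,30,38,5.7,0,5],[-8,-155,10,44,6.6,0,5],[-12,-190,-10,49,7.3,0,5],[-15,-225,-30,53.5,8,0,5]],
])

```text
clock: 15.23
ee_pos: [479.2, -180.6, 246.3]
tool_rot: [0.002, 0.655, 0.756, 0.002]
wrist_force: [1.5, -0.1, -3.5]
grip_width: 16.5
finger_force: 97.7
```

Run:
```python
from plant import arm
from h import *
from scipy.spatial.transform import Rotation as R
s=arm.state();print(s["ee_pos"],s["qpos"],s["clock"],s["wrist_force"],s["grip_width"])
a=R.from_quat(s["tool_rot"][[1,2,3,0]]);b=R.from_quat([.654,.756,0,0]);print((b*a.inv()).as_rotvec(degrees=True))
p=arm.camera("side")[0];cv2.imwrite("pics/c5.png",cv2.resize(p[60:330,100:400],None,fx=2,fy=2,interpolation=2)[:,:,::-1])
print([(np.round(r["position"]),round(r["p"],2)) for n in("tray_lip","tray","pot","peg0") for r in arm.tip_of(n,"side")[:7]])
```

```text
[ 479.207 -180.618  246.269] [-0.512  0.304  1.537  0.003  1.297 -0.656] 15.2333 [ 1.501 -0.105 -3.536] 16.54245738228747
[-0.014  0.261  0.067]
[(array([456.,   0., 230.]), 0.88), (array([465., -66., 228.]), 0.7), (array([478., 190.,  -1.]), 0.82), (array([522., 187.,   7.]), 0.4), (array([ 313., -234.,   -4.]), 0.71), (array([ 526., -420.,   -4.]), 0.7), (array([522., 190.,   6.]), 0.54), (array([451., 202.,  10.]), 0.5), (array([475., 187.,   9.]), 0.39), (array([432., 195.,   8.]), 0.39), (array([493., 182.,   6.]), 0.38)]
```

View pics/c5.png

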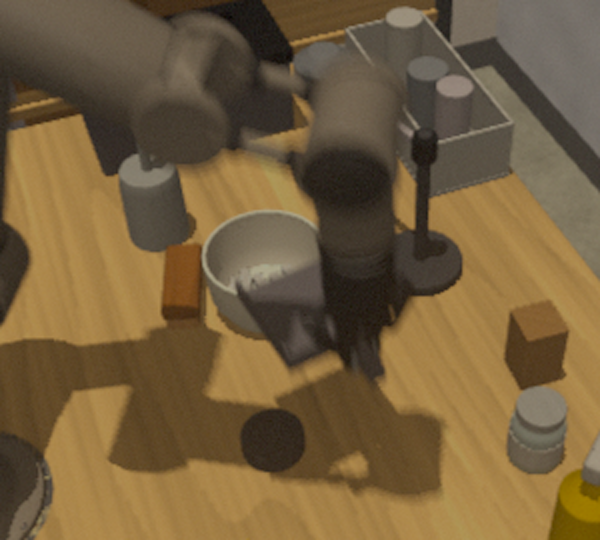

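The tray is empty at (290,310), and all five pegs show in the pot at (265,275). Now I set it down.

Emit:
arm_command([
  [[0,-15,-10,0,0,0,5],[0,-35,-28,0,0,0,5],[0,-60,-50,0,0,0,5],[0,-85,-75,0,0,0,5],[0,-105,-100,0,0,0,5],[0,-120,-125,0,0,0,5],[0,-129,-150,0,0,0,5],[0,-133,-172,0,0,0,5],[0,-133,-188,0,0,0,5],[0,-133,-195,0,0,0,5]],
])

```text
clock: 16.32
ee_pos: [480.5, -308.2, 49.1]
tool_rot: [-0.0, 0.653, 0.758, -0.001]
wrist_force: [-0.3, 0.3, -1.7]
grip_width: 16.7
finger_force: 98.1
```

Run:
```python
from plant import arm
from h import *
s=arm.state();print(s["ee_pos"],s["clock"],s["wrist_force"],s["grip_width"])
d=arm.camera("side")[1];Q=cloud(arm,"side",d)
h=box(Q,380,560,-265,-110,15,100);A=np.c_[h[:,:2],np.ones(len(h))]
f=h[(h[:,2]<np.percentile(h[:,2],60))];A=np.c_[f[:,:2]-f[:,:2].mean(0),np.ones(len(f))];print(np.linalg.lstsq(A,f[:,2],rcond=None)[0])
```

```text
[ 480.493 -308.206   49.053] 16.3167 [-0.321  0.318 -1.748] 16.696584644042378
[ 0.01  -0.005 32.6  ]
```

Emit:
arm_command([
  [[0,0,-6,0,0,0,5],[0,0,-12,0,0,0,5],[0,0,-16,0,0,0,5],[0,0,-19,0,0,0,5],[0,0,-22,0,0,0,5],[0,0,-24,0,0,0,5],[0,0,-25,0,0,0,5],[0,0,-26,0,0,0,5],[0,0,-27,0,0,0,5],[0,0,-27,0,0,0,5]],
])

```text
clock: 17.2
ee_pos: [479.9, -310.8, 23.3]
tool_rot: [0.001, 0.654, 0.756, -0.0]
wrist_force: [-0.2, 0.3, -2.4]
grip_width: 16.7
finger_force: 98.2
```

Emit:
arm_command([
  [[0,0,-0.5,0,0,0,5],[0,0,-0.5,0,0,0,5],[0,0,-1,0,0,0,5],[0,0,-1,0,0,0,5],[0,0,-1.5,0,0,0,5],[0,0,-1.5,0,0,0,5],[0,0,-2,0,0,0,5],[0,0,-2,0,0,0,5],[0,0,-2,0,0,0,5],[0,0,-2,0,0,0,5]],
])

```text
clock: 18.03
ee_pos: [480.0, -310.8, 21.4]
tool_rot: [0.001, 0.654, 0.756, -0.0]
wrist_force: [0.5, 1.2, -2.2]
grip_width: 16.5
finger_force: 98.2
```

Emit:
arm_command([
  [[0,0,-0.5,0,0,0,5],[0,0,-0.5,0,0,0,5],[0,0,-1,0,0,0,5],[0,0,-1,0,0,0,5],[0,0,-1,0,0,0,5],[0,0,-1,0,0,0,5],[0,0,-1,0,0,0,5],[0,0,-1,0,0,0,5],[0,0,-1,0,0,0,5],[0,0,-1,0,0,0,5]],
])

```text
clock: 18.87
ee_pos: [480.1, -310.9, 20.9]
tool_rot: [0.001, 0.654, 0.756, -0.001]
wrist_force: [-1.0, 0.3, 5.9]
grip_width: 16.5
finger_force: 99.2
```

Contact: wrist Fz rose from -2 to +6 N. I release and withdraw.

Emit:
arm_command([
  [[0,0,0,0,0,0,20],[0,0,0,0,0,0,24],[0,0,0,0,0,0,30],[0,0,0,0,0,0,40],[0,0,0,0,0,0,55],[0,0,0,0,0,0,60],[0,0,5,0,0,0,60],[0,0,15,0,0,0,60],[0,0,35,0,0,0,60],[0,0,60,0,0,0,60]],
], force=30)

```text
clock: 19.7
ee_pos: [479.3, -310.2, 80.6]
tool_rot: [-0.001, 0.654, 0.756, -0.0]
wrist_force: [-0.3, -0.1, 0.0]
grip_width: 59.7
finger_force: 0.0
```

Emit:
arm_command([
  [[0,0,30,0,0,0,60],[0,0,60,0,0,0,60],[0,0,95,0,0,0,60],[0,0,130,0,0,0,60],[-20,10,165,0,0,0,60],[-45,20,190,0,0,0,60],[-70,30,200,0,0,0,60],[-90,40,200,0,0,0,60],[-100,40,200,0,0,0,60],[-100,40,200,0,0,0,60]],
])

```text
clock: 20.53
ee_pos: [378.6, -270.5, 281.6]
tool_rot: [0.002, 0.654, 0.756, -0.001]
wrist_force: [-0.0, -0.6, -0.2]
grip_width: 60.0
finger_force: 0.0
```

Run:
```python
from plant import arm
from h import *
s=arm.state();print(s["ee_pos"],s["clock"],s["wrist_force"],s["grip_width"])
a=arm.camera("side")[0];b=arm.camera("top")[0]
cv2.imwrite("pics/f.png",cv2.resize(np.hstack([a[80:400,140:440],b[80:400,110:410]]),(800,427))[:,:,::-1])
print([(np.round(r["position"]),round(r["p"],2)) for n in("tray_lip","tray_grip","tray","pot","peg0","lamp_head") for r in arm.tip_of(n,"side")[:7]])
```

```text
[ 378.604 -270.54   281.597] 20.5333 [-0.036 -0.637 -0.234] 59.96043162360346
[(array([ 457., -130.,    4.]), 0.98), (array([362., 393.,  -1.]), 0.26), (array([ 478., -312.,   39.]), 0.76), (array([ 456., -130.,    5.]), 0.57), (array([ 465., -193.,    2.]), 0.71), (array([395., -69.,  -0.]), 0.74), (array([476., 189.,  -2.]), 0.63), (array([ 311., -234.,   -2.]), 0.61), (array([ 524., -418.,   -3.]), 0.52), (array([714., 160., 223.]), 0.15), (array([654., 391., 231.]), 0.92)]
```

View pics/f.png

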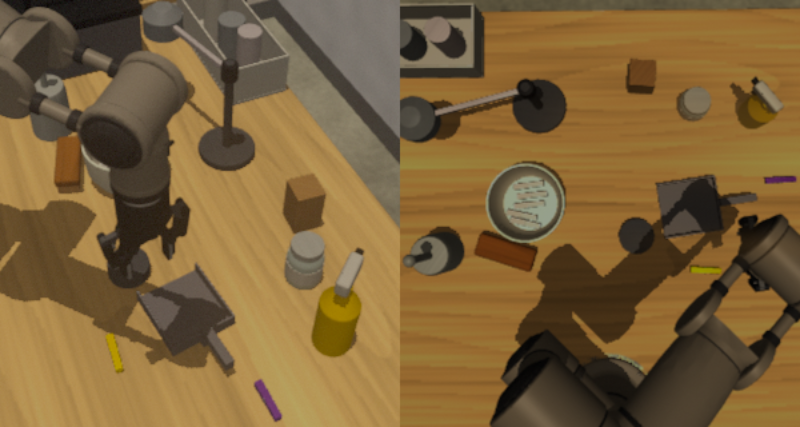

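The top view shows all five pegs in the pot (526,203), the empty tray flat (688,205), the lamp head well aside (418,117), and everything else in place.

```bash
python3 -c "
from plant import arm
print(arm.close_job())"
```

```text
the job is handed in; nothing more can be done
None
```

The job is handed in at about 20.6 s of the 72 s allowed: the lamp head is well clear of the pot, all five pegs are in the pot, the empty tray is back flat on the worktop, and the final pictures show the pot and everything else where they were.

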